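Confirm the pick on the pick-to-light rail and close the order

ROBOT

A 7-joint arm with a two-finger parallel gripper is mounted at the origin on the work surface. World frame = base frame: x ahead of the robot, y to its left, z up, the work surface at z = 0. Lengths are in m, angles in degrees, forces in N, time in s.
With the tool pointing down it reaches from about 0.425 to 0.875 m from the base axis. Payload 4.7 kg.
Tool frame: the origin (TCP) lies midway between the tips of the shut fingers; the grasp point (between the pads) lies 19 mm behind it; y points along the fingers, x is the direction in which the jaws open and shut, and the axes are right-handed (so a half turn about y gives the same grasp; the last joint's range is limited). The gripper opens to 87 mm and grips with 3 to 60 N. Pads are 19 mm wide; open, the fingers measure 117 mm over their backs; the gripper's body (75 mm by 190 mm) begins 51 mm behind the grasp point.
Start: joints at [0.808, 18.392, -4.016, 83.108, 1.295, 78.541, -3.26], TCP at [0.65, -0, 0.183] pointing down, gripper open.
Joint ranges: [-163.93, 163.93], [-17.29, 119.83], [-79.2, 71.16], [3.27, 140.29], [-89.18, 269.18], [5.43, 117.66], [-154.24, 154.24]. Speed limits (degrees/s): [147.25, 147.25, 180, 180, 180, 180, 180].

INTERFACE

Orientations are given as [roll, pitch, yaw] about the fixed x, y, z axes, in that order (R = Rz(yaw) Ry(pitch) Rx(roll)).
In Python, from cell import env gives the robot as it stands.
- The arm moves only by the tool carry_out, never from a script. Its argument "targets" is a list of rows, each a list of 2 entries, a list of its own where there are three numbers: the shift along the tool's x, y, z in mm, then the turn, a rotation vector about the tool's x, y, z in degrees. A call has 1 to 12 rows; each row shifts and turns the commanded pose from where the row before left it, along the tool's axes as they then stand; what a row does not reach is not made up. A row lasts 1/10 s, in which the tool goes at most 50 mm and 8.59 degrees, less where a joint would pass 70% of its speed; a pose out of reach is approached as far as the arm can. A call with a gripper value outside its range is refused whole. "jaw" is the opening, from 0 (shut) to 1 (fully open), set as the call begins (left out, the last holds). The fingers move at their own pace and stop on an object; "squeeze" is the grip in N (left out, the last holds). Time passes only in rows, so rows that do not move let the fingers close. It gives the time, the measured TCP pose, the force and the opening at its end, in the units of the state.
- env.get_obs(): the state, without advancing time (a new reading comes with each control period).
- env.read_camera(name): name is "scene" or "side" or "wrist"; returns the picture (480x640x3 uint8, red, green, blue); there is no depth.
- env.get_calibration(name): a dict with "fx", "fy", "cx", "cy" (pixels), "R" (3x3) and "t" (3): a world point X has camera coordinates R X + t; the wrist camera has in their place "hand_eye" (4x4, takes a point from camera to tool coordinates, whose origin is the TCP and whose axes are the tool frame's). Camera axes: x right, y down, z forward; pixel columns grow to the right and rows downward; lengths in m; the calibration is good to about 2 mm. A picture is of the moment at which its call begins: read the wrist's pose just before it. get_calibration takes no time and is no camera call.
- env.sign_off(): hands the job in, once; it reports no verdict.
Trained networks look in the newest picture that a camera, given by its name, has taken for a name from the list of things; names that differ only in an ending like _2 or _b are one class to them, and where a whole thing is asked for, a point or a joint stands for the part that bears it (a point fixed in the world has none). Each returns a list of dicts, best first, with "p" (0 to 1); they miss things now and then, are a little off and sometimes report something else, mostly with a low value. They report only what shows in the picture. A call takes as long as a camera call.
- env.outline_of(camera, label): "mask" (480x640 bool, what is visible of it) and "xy" ([column, row] in pixels, amid what is visible of it).
The state is a dict: "time_s": time; "qpos": joint angles; "joint_velocities": joint speeds; "effort": joint torques, N m; "tool_pos": TCP position; "tool_rot": TCP orientation; "force": force on the tool from outside, world axes, zero at the start; "wrist_torque": the same for the moment, N m; "grip_width": finger opening in m.
Only numpy, scipy, OpenCV 4.12 (cv2) and the standard library are available. Lean on these libraries where they do the work, as an engineer would, in place of code of your own. Each camera call takes 0.05 s, during which the arm holds its last target.

TASK

The pick for this order is already in the carton: confirm it by gently pressing the green-lit button on the rail under the stock bins well in with the fingertips, and let it spring back. Then gently press the glowing white order-complete button on the grey two-button station well in, let it spring back and draw the hand clear. Leave the amber and unlit buttons, the blue call button, the stock and everything else on the bench undisturbed; nothing is to be picked up.

Things in the scene. Friction and masses are not known exactly. Their poses are not given: they have to be found in the camera images.
- btn_green_top (a point): centre of the outer face of the GREEN-LIT confirm button, a round cap 28 mm across standing 9 mm out of the module's face; its z axis points straight out of the face, away from the panel. Follows the button as it goes in
- btn_green (a joint): the green-lit button: how far it is pushed in, in m: 0 = out, 0.006 = fully in; sprung, about 1.2 N to start it, 4 N at 0.0035, from where it counts as pressed, and 6 N fully in, where it stops hard; springs back by itself
- mod_green: pick-to-light module on the lamp rail under one bin: light grey housing 112 mm wide along the rail, 46 mm deep, 24 mm thick, face leaning 20 degrees (0.35 rad) towards the robot, with a dark display window on the left half and one round button on the right half. Origin on the bench top under the module; y runs along the rail (to the robot's left at yaw 0), z up. This is the one whose button glows green; it may be under any bin
- btn_done_top (a point): centre of the outer face of the glowing WHITE order-complete button, a round cap 28 mm across standing 9 mm out of the station's level lid; its z axis points straight out of the face, away from the panel. Follows the button as it goes in; 67 mm above the bench; 64 mm from the blue button, centre to centre
- btn_done (a joint): the white order-complete button: how far it is pushed in, in m: 0 = out, 0.006 = fully in; sprung, about 1.2 N to start it, 4 N at 0.0035, from where it counts as pressed, and 6 N fully in, where it stops hard; springs back by itself
- station: grey two-button control station, a box 138 mm (its x) by 78 mm (its y) and 58 mm high, fixed on the bench on either side of the robot; the white order-complete button is on its +x half, the blue call button on its -x half. Origin at the centre of its underside
- btn_call (a joint): the BLUE call button, not to be touched, the same size as the white one: how far it is pushed in, in m: 0 = out, 0.006 = fully in; sprung, about 1.2 N to start it, 4 N at 0.0035, from where it counts as pressed, and 6 N fully in, where it stops hard; springs back by itself
- mod_amber: pick-to-light module on the lamp rail under one bin: light grey housing 112 mm wide along the rail, 46 mm deep, 24 mm thick, face leaning 20 degrees (0.35 rad) towards the robot, with a dark display window on the left half and one round button on the right half. Origin on the bench top under the module; y runs along the rail (to the robot's left at yaw 0), z up. Its button glows amber: another picker's, leave it alone
- btn_amber (a joint): the amber-lit button, leave it alone: how far it is pushed in, in m: 0 = out, 0.006 = fully in; sprung, about 1.2 N to start it, 4 N at 0.0035, from where it counts as pressed, and 6 N fully in, where it stops hard; springs back by itself
- mod_dark1: pick-to-light module on the lamp rail under one bin: light grey housing 112 mm wide along the rail, 46 mm deep, 24 mm thick, face leaning 20 degrees (0.35 rad) towards the robot, with a dark display window on the left half and one round button on the right half. Origin on the bench top under the module; y runs along the rail (to the robot's left at yaw 0), z up. Its button is unlit, leave it alone
- btn_dark1 (a joint): an unlit button, leave it alone: how far it is pushed in, in m: 0 = out, 0.006 = fully in; sprung, about 1.2 N to start it, 4 N at 0.0035, from where it counts as pressed, and 6 N fully in, where it stops hard; springs back by itself
- mod_dark2: pick-to-light module on the lamp rail under one bin: light grey housing 112 mm wide along the rail, 46 mm deep, 24 mm thick, face leaning 20 degrees (0.35 rad) towards the robot, with a dark display window on the left half and one round button on the right half. Origin on the bench top under the module; y runs along the rail (to the robot's left at yaw 0), z up. Its button is unlit, leave it alone
- btn_dark2 (a joint): the other unlit button, leave it alone: how far it is pushed in, in m: 0 = out, 0.006 = fully in; sprung, about 1.2 N to start it, 4 N at 0.0035, from where it counts as pressed, and 6 N fully in, where it stops hard; springs back by itself
- rack: fixed bin rack, 553 mm along its y: a row of four blue open-fronted stock bins (118 mm wide, 180 mm deep, 130 mm high above the bench at the back and 90 mm at the front lip) on a low aluminium deck, with the lamp rail and its four modules, 130 mm apart, in front of it on the robot's side. Origin on the bench top under the middle of the rail; the bins begin 48 mm behind it (+x) and end at 230 mm. Stock stands up to 135 mm above the bench
- carton: the order's open shipping carton, 170 x 140 mm, 95 mm high, flaps hanging outside, fixed on the bench on the side opposite the station. Origin at the centre of its underside
- picked_box: loose: the picked pack, white with a red band, 60 x 40 x 70 mm, standing in the carton. Origin under its centre
- stock_white: loose: white pack with a blue band, 40 x 30 x 60 mm, standing in a bin. Origin under its centre
- stock_jar: loose: white jar with orange cap, 50 mm across, 62 mm high, standing in a bin. Origin under its centre
- stock_kraft: loose: small brown box 50 x 50 x 38 mm in a bin. Origin under its centre
- stock_tape: loose: small yellow tape roll, 44 mm across, 23 mm high, in a bin. Origin under its centre
- tape_roll: loose: roll of brown packing tape lying flat on the bench, 104 mm across, 48 mm high. Origin under its centre
- tape_gun: loose: red hand tape dispenser lying on its side on the bench, about 165 mm long (its y) by 90 mm, 60 mm high. Origin on the bench within it
- marker: loose: black marker pen with blue cap lying on the bench, 130 mm long (its x), 21 mm high. Origin under its middle

How it is judged (in metres and radians):
On the way, in this order (a step that is already met when the one before it is completed fails the run):
1. the green-lit confirm button is pressed in (3.5 mm of its 6 mm) while the white button is out (value of joint btn_green above 0.0035 m and value of joint btn_done below 0.001 m), for 0.05 s.
2. with the green-lit button out again, the white order-complete button is pressed in (3.5 mm of its 6 mm) (value of joint btn_done above 0.0035 m and value of joint btn_green below 0.001 m), for 0.05 s.
At the end, for the whole second after the job is handed in: all six buttons are out again (within 1 mm), and every loose thing is at rest within 10 mm of where it was at the start (value of joint each of btn_green, btn_done, btn_amber, btn_dark1, btn_dark2, btn_call below 0.001 m and distance of each of picked_box, stock_white, stock_jar, stock_kraft, stock_tape, tape_roll, tape_gun, marker from where it was at the start of the episode below 0.01 m and linear speed of each of picked_box, stock_white, stock_jar, stock_kraft, stock_tape, tape_roll, tape_gun, marker below 0.02 m/s); the robot touches nothing.
It fails at once if a button other than the green-lit one and the white one is pushed in (2 mm or more) (value of joint any of btn_amber, btn_dark1, btn_dark2, btn_call above 0.002 m).
It fails at once if the amber or an unlit module is touched with more than 2 N (contact force between anything else and mod_amber above 2 N or contact force between anything else and mod_dark1 above 2 N or contact force between anything else and mod_dark2 above 2 N).
It fails at once if a button is not pressed gently: the green module or the station takes more than 25 N (contact force between anything else and mod_green above 25 N or contact force between anything else and station above 25 N).
It fails at once if the bin rack or the carton is hit with more than 5 N (contact force between any of the arm, the fingers and rack above 5 N or contact force between any of the arm, the fingers and carton above 5 N).
It fails at once if loose stock or a thing on the bench is moved or lifted by more than 10 mm (distance of any of picked_box, stock_white, stock_jar, stock_kraft, stock_tape, tape_roll, tape_gun, marker from where it was at the start of the episode above 0.01 m).
It also fails if it takes over 48 s, if anything falls off the work surface, if the arm or the gripper's body presses on something with over 40 N, if the wrist force passes 120 N, or if a joint passes its speed limit or range.

## Working session

There is one attempt and no reset: what is moved stays moved. The work goes in short steps, Python scripts to look and compute and a tool call to move; the robot and the scene stay as the last step left them, time stands still between calls to the robot, and variables do not carry over. Pictures are saved under pics/ and viewed, and the job is handed in when it is done.

Besides the shell and the picture viewer there is one more tool, called after ">>>" by a JSON object that holds its "method" and its "body", one argument or row to a line. carry_out: Moves the arm, as the interface text tells. Its arguments: {"type":"object","properties":{"targets":{"type":"array","items":{"type":"array"}},"jaw":{"type":"number"},"squeeze":{"type":"number"}},"required":["targets"]}

```bash
mkdir -p pics; ls; python3 - <<'E'
from cell import env
import cv2
o=env.get_obs();print({k:o[k] for k in('time_s','qpos','tool_pos','tool_rot','force','grip_width')})
for c in('scene','side'):
    im=env.read_camera(c);cv2.imwrite(f'pics/{c}0.png',im[:,:,::-1]);k=env.get_calibration(c);print(c,k)
    for l in('btn_green','btn_green_top','mod_green','btn_done','station','btn_done_top'):
        print(l,[(round(d['p'],2),[round(float(v)) for v in d['xy']],int(d['mask'].sum())) for d in env.outline_of(c,l)][:3])
E
```

```text
pics
{'time_s': 0.0, 'qpos': array([ 0.80820599, 18.43920282, -4.01642348, 83.17425946,  1.2956477 ,
       78.53990097, -3.26210094]), 'tool_pos': array([ 6.49382368e-01, -5.29553436e-05,  1.82265706e-01]), 'tool_rot': array([-9.00060326e+01,  1.08081849e-01,  3.98539487e-04]), 'force': array([-0.23982836,  0.20310798, -0.33288912]), 'grip_width': 0.08697182736004001}
scene {'fx': 504.0343690996209, 'fy': 504.0343690996209, 'cx': 322.6974901401855, 'cy': 237.3191535206854, 'R': array([[ 0.57755912,  0.81620143, -0.01551419],
       [ 0.6573298 , -0.47624012, -0.58404869],
       [-0.48408986,  0.32712471, -0.81157035]]), 't': array([-0.31074473, -0.32751769,  1.30608325])}
btn_green [(0.76, [289, 306], 194)]
btn_green_top [(0.47, [294, 304], 199)]
mod_green [(0.85, [306, 300], 1663)]
btn_done [(0.59, [155, 275], 167), (0.55, [394, 296], 828)]
station [(0.72, [137, 257], 154), (0.6, [151, 274], 3207)]
btn_done_top [(0.67, [156, 277], 159), (0.22, [226, 231], 1946)]
side {'fx': 448.2293883206842, 'fy': 448.2293883206842, 'cx': 315.86297040158706, 'cy': 235.54386544948156, 'R': array([[-0.93689423, -0.34959533,  0.00350894],
       [-0.20944857,  0.55321673, -0.80627697],
       [ 0.27992946, -0.75613118, -0.5915278 ]]), 't': array([0.52242035, 0.1966445 , 0.71228482])}
btn_green [(0.49, [224, 225], 802)]
btn_green_top [(0.68, [300, 197], 96)]
mod_green [(0.63, [295, 211], 827), (0.23, [188, 276], 918)]
btn_done [(0.46, [411, 182], 76)]
station [(0.94, [420, 199], 2359), (0.16, [199, 245], 22544)]
btn_done_top [(0.6, [410, 185], 59)]
```

View pics/scene0.png

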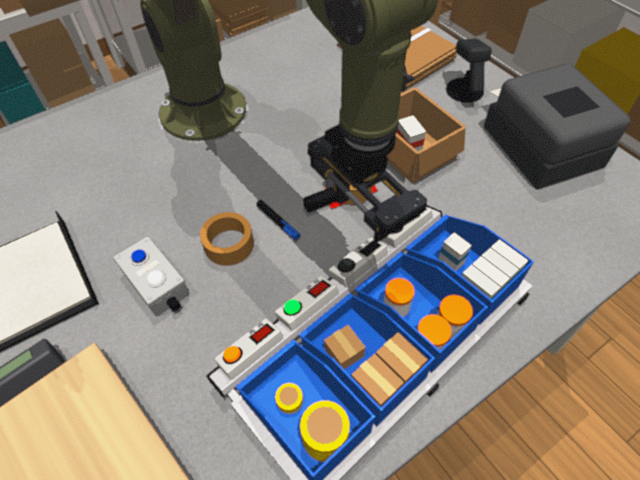

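View pics/side0.png

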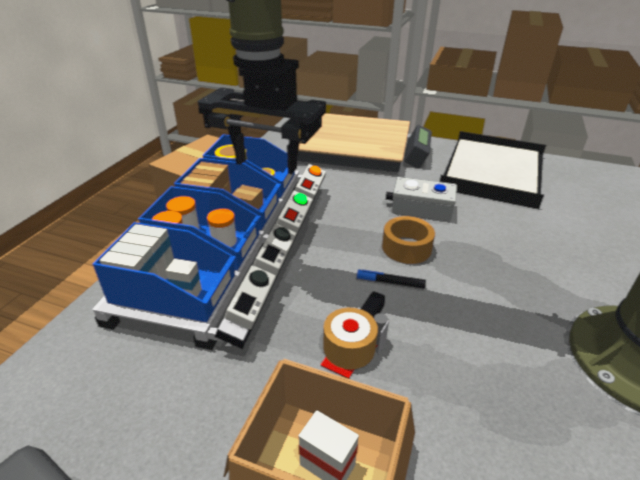

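The scene view shows green at about (292,307) and white at (156,278). In the side view they are at about (301,199) and (411,184). Amber is the end module next to green. I'll triangulate these points, along with the amber, dark and blue buttons, to get the rack and station yaw.

```bash
cat > h.py <<'E'
import numpy as np,cv2
from cell import env
from scipy.optimize import least_squares
def proj(k,X):
    c=k['R']@X+k['t'];return np.array([k['fx']*c[0]/c[2]+k['cx'],k['fy']*c[1]/c[2]+k['cy']])
def tri(obs,x0=(0.65,-.1,.06)):
    K={c:env.get_calibration(c) for c in('scene','side')}
    f=lambda X:np.concatenate([proj(K[c],X)-p for c,p in obs])
    r=least_squares(f,x0);return r.x,r.fun
def onz(c,p,z):
    k=env.get_calibration(c);d=k['R'].T@np.array([(p[0]-k['cx'])/k['fx'],(p[1]-k['cy'])/k['fy'],1]);o=-k['R'].T@k['t']
    return o+d*(z-o[2])/d[2]
def blob(im,lo,hi,seed,rad=16):
    m=cv2.inRange(cv2.cvtColor(im,cv2.COLOR_RGB2HSV),lo,hi)
    w=np.zeros_like(m);cv2.circle(w,seed,rad,255,-1);m&=w
    n,l,s,c=cv2.connectedComponentsWithStats(m);i=1+np.argmax(s[1:,4]);return c[i],s[i,4]
E
python3 - <<'E'
from h import *
S={c:cv2.imread(f'pics/{c}0.png')[:,:,::-1].copy() for c in('scene','side')}
B={'green':((45,120,80),(80,255,255),(292,307),(301,199)),'white':((0,0,215),(180,40,255),(156,278),(411,184)),
'amber':((8,150,130),(22,255,255),(232,354),(316,171)),'blue':((105,120,60),(130,255,255),(139,257),(439,187)),
'dark1':((0,0,0),(180,255,70),(347,265),(282,234)),'dark2':((0,0,0),(180,255,70),(393,230),(259,279))}
for n,(lo,hi,a,b) in B.items():
    pa,na=blob(S['scene'],lo,hi,a);pb,nb=blob(S['side'],lo,hi,b,12)
    X,r=tri([('scene',pa),('side',pb)]);print(n,pa.round(1),na,pb.round(1),nb,X.round(4),r.round(1), 'z67' if n in('white','blue') else '',onz('scene',pa,.067).round(4),onz('side',pb,.067).round(4))
for c in S: 
    y,x=((245,150) if c=='scene' else (150,230))
    cv2.imwrite(f'pics/{c}z.png',cv2.resize(S[c][y:y+150,x-50 if c=='scene' else x:][:, :260],None,fx=3,fy=3,interpolation=3)[:,:,::-1])
E
```

```text
green [291.9 306.7] 200 [300.3 198.4] 125 [ 0.6473 -0.1427  0.0759] [-0.2 -0.1 -0.3  0.1]  [ 0.6435 -0.1403  0.067 ] [ 0.6524 -0.1567  0.067 ]
white [155.6 277.6] 702 [410.9 184.6] 191 [ 0.4404 -0.3122  0.061 ] [-0.1 -0.1 -0.1  0.1] z67 [ 0.445  -0.3123  0.067 ] [ 0.4389 -0.3019  0.067 ]
amber [231.7 353.9] 210 [314.9 170. ] 93 [ 0.6626 -0.2718  0.0767] [-0.2 -0.1 -0.4  0.1]  [ 0.6585 -0.2709  0.067 ] [ 0.6684 -0.2898  0.067 ]
blue [138.  255.4] 129 [439.7 187.3] 64 [ 0.3761 -0.319   0.0634] [-0.1 -0.1 -0.1  0.1] z67 [ 0.3793 -0.319   0.067 ] [ 0.3755 -0.313   0.067 ]
dark1 [345.8 265.2] 176 [281.9 233.7] 164 [ 0.6328 -0.0137  0.0744] [-0.2 -0.1 -0.2  0.1]  [ 0.6295 -0.0106  0.067 ] [ 0.6368 -0.0233  0.067 ]
dark2 [390.1 225.5] 447 [258.7 278.3] 211 [0.6143 0.1143 0.0745] [ 2.3  0.8  2.  -0.5]  [0.6063 0.1161 0.067 ] [0.6212 0.1091 0.067 ]
```

```bash
python3 - <<'E'
from h import *
im=env.read_camera('wrist');cv2.imwrite('pics/w0.png',im[:,:,::-1]);print(env.get_calibration('wrist'))
E
```

```text
{'fx': 342.5842473216955, 'fy': 342.5842473216955, 'cx': 318.386379854293, 'cy': 243.86445780605183, 'hand_eye': array([[ 9.99999541e-01, -5.87452136e-04,  7.56930297e-04,
        -1.10024936e-03],
       [-8.84451875e-04, -2.62131457e-01,  9.65031770e-01,
        -2.01189486e-01],
       [-3.68494733e-04, -9.65031997e-01, -2.62131856e-01,
         7.21213982e-02],
       [ 0.00000000e+00,  0.00000000e+00,  0.00000000e+00,
         1.00000000e+00]])}
```

View pics/w0.png

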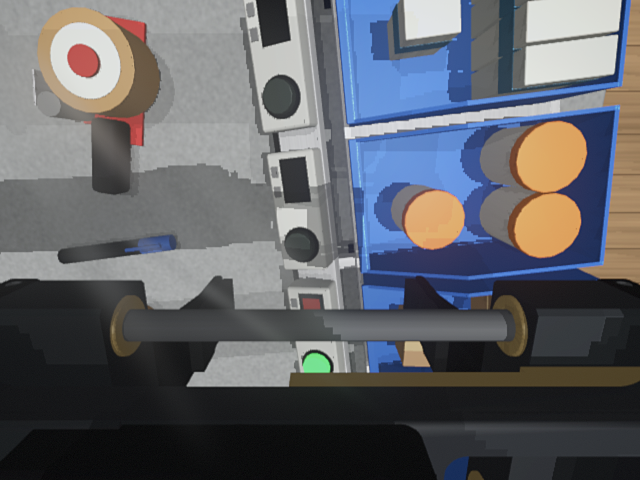

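View pics/scenez.png

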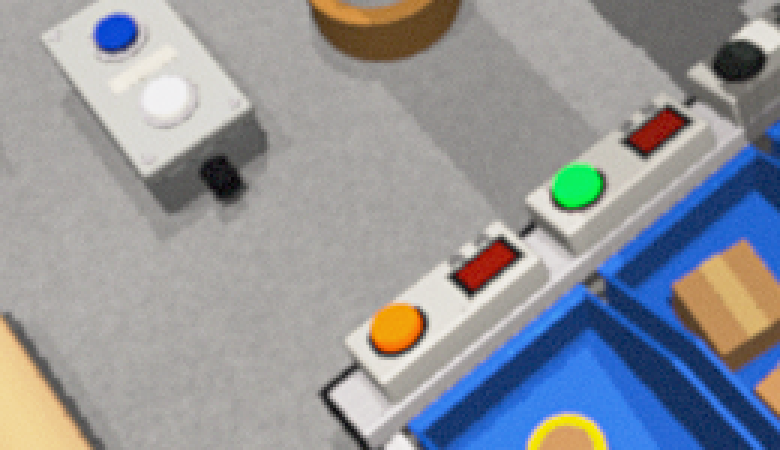

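View pics/sidez.png

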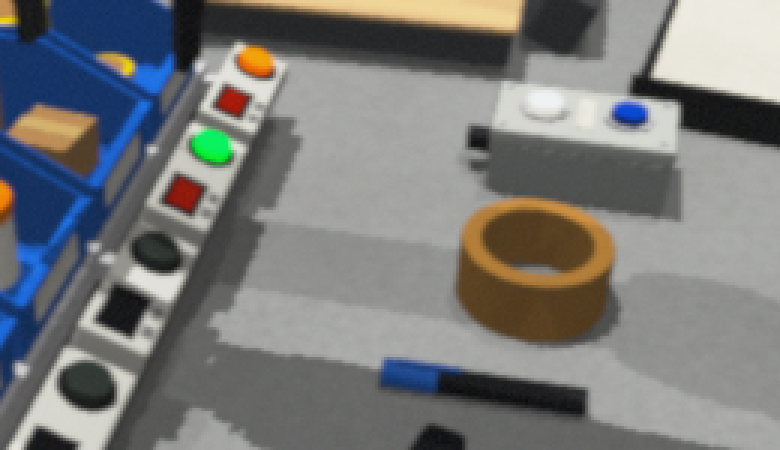

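```bash
cat >> h.py <<'E'
from scipy.spatial.transform import Rotation as Ro
def tgt(yaw,tilt): return Ro.from_euler('xyz',[-90,tilt,yaw],degrees=True)
def plan(P,Rt):
    o=env.get_obs();R0=Ro.from_euler('xyz',o['tool_rot'],degrees=True)
    print('t',o['time_s'],'pos',o['tool_pos'].round(4),'rot',o['tool_rot'].round(2),'F',o['force'].round(2),'grip',round(o['grip_width'],4))
    print('turn rotvec tool deg',(R0.inv()*Rt).as_rotvec(degrees=True).round(2),'then shift mm',(Rt.inv().apply(np.array(P)-o['tool_pos'])*1e3).round(1))
G=np.array([.6465,-.1425,.077]);GR=tgt(6.6,-20);n=-GR.as_matrix()[:,1]
E
python3 - <<'E'
from h import *
print(n);plan(G+.06*n,GR)
E
```

```text
[-0.3397535  -0.03931082  0.93969262]
t 0.75 pos [ 0.65   -0.      0.1834] rot [-90.  -0.  -0.] F [-0.5  -1.11  0.5 ] grip 0.087
turn rotvec tool deg [  1.16  -6.53 -19.97] then shift mm [ -55.    33.2 -141.1]
```

>>> {"method": "carry_out", "body": {
  "targets": [
    [[0,0,0],[0.4,-2.2,-6.7]],
    [[0,0,0],[0.4,-2.2,-6.7]],
    [[0,0,0],[0.36,-2.13,-6.57]],
    [[-14,0,-35],[0,0,0]],
    [[-14,0,-35],[0,0,0]],
    [[-14,0,-35],[0,0,0]],
    [[-13,0,-36],[0,0,0]],
    [[0,0,0],[0,0,0]],
    [[0,0,0],[0,0,0]]
  ],
  "jaw": 0
}}

```text
time_s: 1.65
tool_pos: [0.6146, -0.1471, 0.1646]
tool_rot: [-90.0, -20.0, 6.4]
force: [0.1, 0.9, 0.4]
grip_width: 0.0232
```

```bash
python3 - <<'E'
from h import *
plan(G+.06*n,GR)
for c in('scene','side','wrist'):
    cv2.imwrite(f'pics/{c}1.png',env.read_camera(c)[:,:,::-1])
a=[cv2.imread(f'pics/{c}1.png') for c in('scene','side','wrist')]
s=np.hstack([a[0][180:420,160:420],a[1][80:320,200:460],a[2][200:440,190:450]]);cv2.imwrite('pics/m1.png',s)
cv2.imwrite('pics/m1.png',np.hstack([cv2.resize(a[0][180:420,160:420],(400,370)),cv2.resize(a[1][80:320,180:440],(400,370))]))
E
```

```text
t 1.65 pos [ 0.6146 -0.1471  0.1646] rot [-89.97 -20.     6.44] F [0.1  0.93 0.36] grip 0.0232
turn rotvec tool deg [ 0.02 -0.15 -0.  ] then shift mm [ 0.3 33.3  0.9]
```

View pics/m1.png

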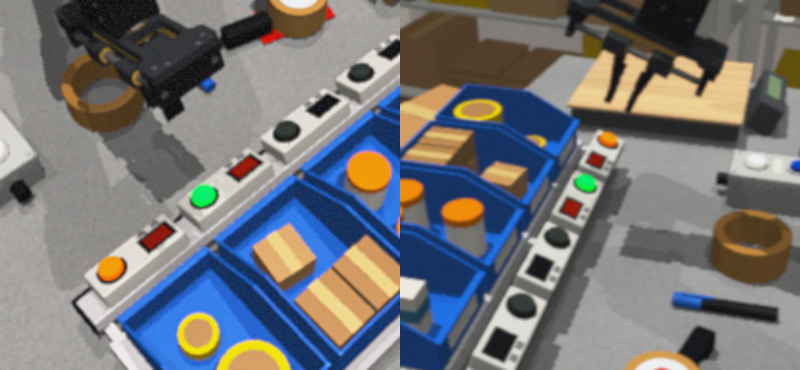

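View pics/wrist1.png

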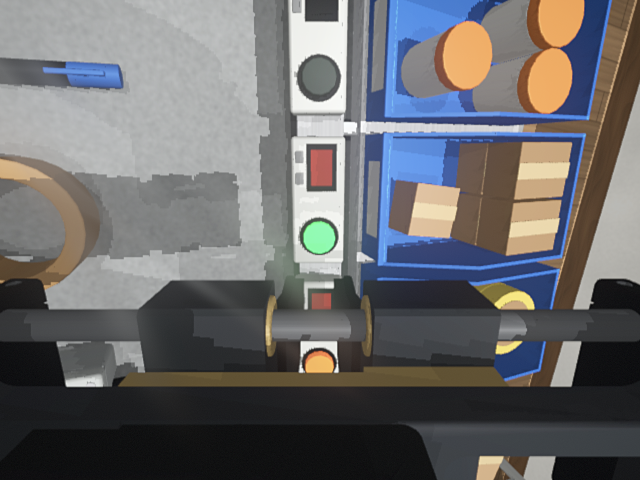

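The wrist view shows green at (318,237), laterally centred under the tool's x. I'll intersect that ray with the estimated face plane to check tool z.

```bash
python3 - <<'E'
from h import *
o=env.get_obs();R=Ro.from_euler('xyz',o['tool_rot'],degrees=True);k=env.get_calibration('wrist');H=k['hand_eye']
im=cv2.imread('pics/wrist1.png')[:,:,::-1].copy()
for nm,lo,hi,s in(('green',(45,80,80),(80,255,255),(318,237)),):
    p,a=blob(im,lo,hi,s,26)
    m=cv2.inRange(cv2.cvtColor(im,cv2.COLOR_RGB2HSV),lo,hi);ys,xs=np.nonzero(m[200:275,290:350]);print(p,a,xs.min()+290,xs.max()+290,ys.min()+200,ys.max()+200)
    d=H[:3,:3]@np.array([(p[0]-k['cx'])/k['fx'],(p[1]-k['cy'])/k['fy'],1]);c=H[:3,3]
    Gt=R.inv().apply(G-o['tool_pos']);print('G in tool',Gt.round(4))
    for dy in(-.006,0,.006):
        y=Gt[1]+dy;X=c+d*(y-c[1])/d[1];print(X.round(4),(R.apply(X)+o['tool_pos']).round(4))
    print('size depth',342.58*.028/((xs.max()-xs.min()+1)), 'pred cam z',(np.linalg.inv(H)@np.r_[Gt,1])[2])
    # joint least squares
    K={c_:env.get_calibration(c_) for c_ in('scene','side')}
    def f(X):
        q=np.linalg.inv(H)@np.r_[R.inv().apply(X-o['tool_pos']),1]
        return np.r_[proj(K['scene'],X)-[291.9,306.4],proj(K['side'],X)-[300.3,198.1],(k['fx']*q[0]/q[2]+k['cx']-p[0]),(k['fy']*q[1]/q[2]+k['cy']-p[1])]
    r=least_squares(f,G);print(r.x.round(4),r.fun.round(1))
E
```

```text
[318.74167623 237.13318025] 871 303 335 221 253
G in tool [-0.0008  0.0931 -0.0021]
[-0.0005  0.0871 -0.0002] [ 0.6446 -0.1408  0.0828]
[-0.0005  0.0931 -0.0017] [ 0.6468 -0.1421  0.0771]
[-0.0005  0.0991 -0.0032] [ 0.649  -0.1433  0.0715]
size depth 0.29067393939393943 pred cam z 0.3038419781649372
[ 0.647  -0.1422  0.0766] [-0.2 -0.2 -0.3  0.2  0.   0.1]
```

>>> {"method": "carry_out", "body": {
  "targets": [
    [[-0.5,30,-2],[0,0,0]],
    [[0,30,0],[0,0,0]],
    [[0,12,0],[0,0,0]],
    [[0,5,0],[0,0,0]],
    [[0,3,0],[0,0,0]],
    [[0,0,0],[0,0,0]],
    [[0,0,0],[0,0,0]]
  ]
}}

```text
time_s: 2.5
tool_pos: [0.6425, -0.1452, 0.0907]
tool_rot: [-90.0, -20.1, 6.6]
force: [-0.1, 0.5, -0.4]
grip_width: 0.0007
```

```bash
python3 - <<'E'
from h import *
plan(G,GR)
a=[env.read_camera(c)[:,:,::-1] for c in('scene','side')]
cv2.imwrite('pics/m2.png',np.hstack([cv2.resize(a[0][240:360,220:350],(400,370)),cv2.resize(a[1][140:260,240:370],(400,370))]))
E
```

```text
t 2.5 pos [ 0.6425 -0.1452  0.0907] rot [-90.04 -20.11   6.6 ] F [-0.11  0.47 -0.43] grip 0.0007
turn rotvec tool deg [ 0.04 -0.    0.11] then shift mm [-0.6 14.3  2.3]
```

View pics/m2.png

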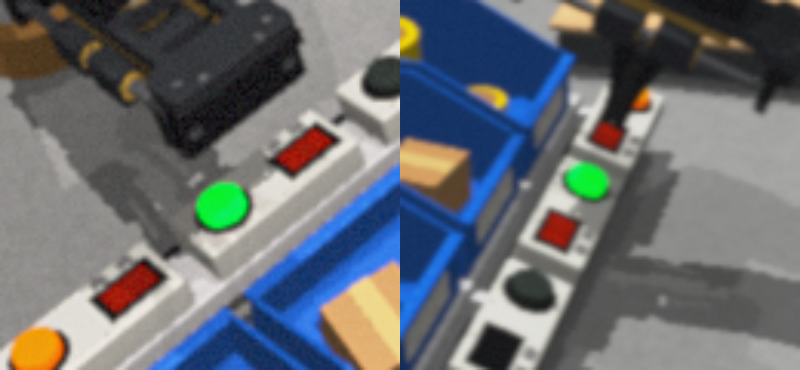

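```bash
python3 - <<'E'
from h import *
o=env.get_obs();R=Ro.from_euler('xyz',o['tool_rot'],degrees=True)
print(o['time_s'],o['tool_pos'])
for c in('scene','side'):
    k=env.get_calibration(c);print(c,-k['R'].T@k['t'],'TCP',proj(k,o['tool_pos']).round(1),'G',proj(k,G).round(1),'tcp-70mm',proj(k,o['tool_pos']+R.apply([0,-.07,0])).round(1))
    cv2.imwrite(f'pics/{c}3.png',env.read_camera(c)[:,:,::-1])
E
```

```text
2.6 [ 0.64234721 -0.1452217   0.09048635]
scene [ 1.02702225 -0.32959888  0.86387121] TCP [288.3 301.3] G [291.4 305.9] tcp-70mm [276.2 272.6]
side [0.33125001 0.61242945 0.57805307] TCP [302.5 192.4] G [300.3 198.2] tcp-70mm [313.5 165.8]
```

View pics/scene3.png

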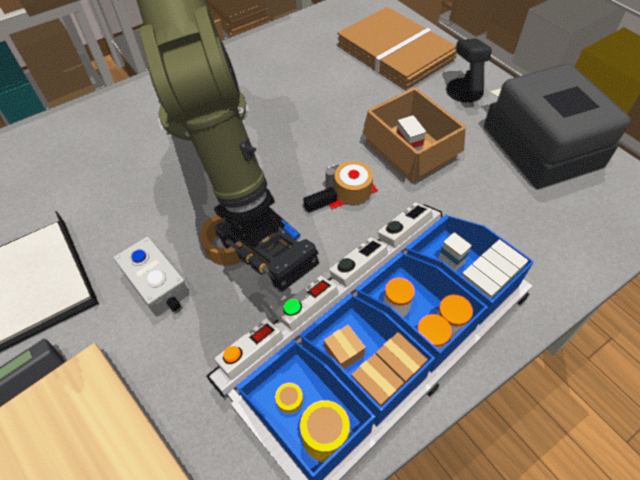

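View pics/side3.png

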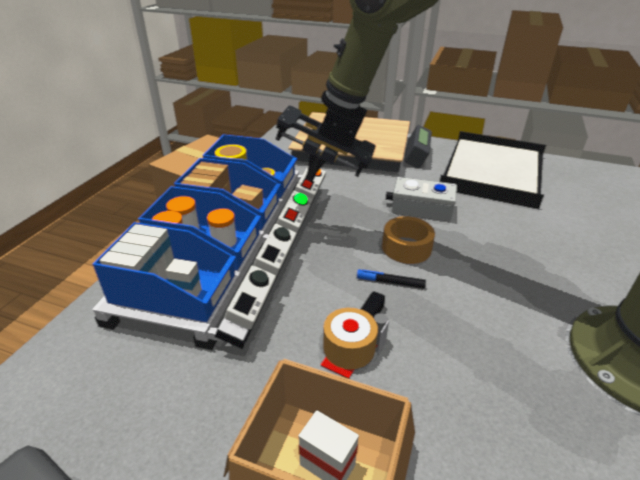

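```bash
python3 - <<'E'
from h import *
o=env.get_obs();R=Ro.from_euler('xyz',o['tool_rot'],degrees=True)
im=cv2.imread('pics/side3.png');k=env.get_calibration('side');z=5;x0,y0=250,100
c=cv2.resize(im[y0:y0+120,x0:x0+150],None,fx=z,fy=z,interpolation=cv2.INTER_NEAREST)
for d in(0,-.02,-.04,-.07):
    p=proj(k,o['tool_pos']+R.apply([0,d,0]));cv2.circle(c,tuple(int((v-w+.5)*z) for v,w in zip(p,(x0,y0))),4,(255,0,255),-1)
cv2.imwrite('pics/side3z.png',c)
im=cv2.imread('pics/side0.png')
c=cv2.resize(im[y0-20:y0+100,x0-50:x0+100],None,fx=z,fy=z,interpolation=cv2.INTER_NEAREST)
for P in([.65,0,.183],[.65-.0435,0,.183],[.65+.0435,0,.183]):
    p=proj(k,np.array(P));cv2.circle(c,tuple(int((v-w+.5)*z) for v,w in zip(p,(x0-50,y0-20))),4,(255,0,255),-1)
cv2.imwrite('pics/side0z.png',c)
E
```

```text
(no output)
```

View pics/side3z.png

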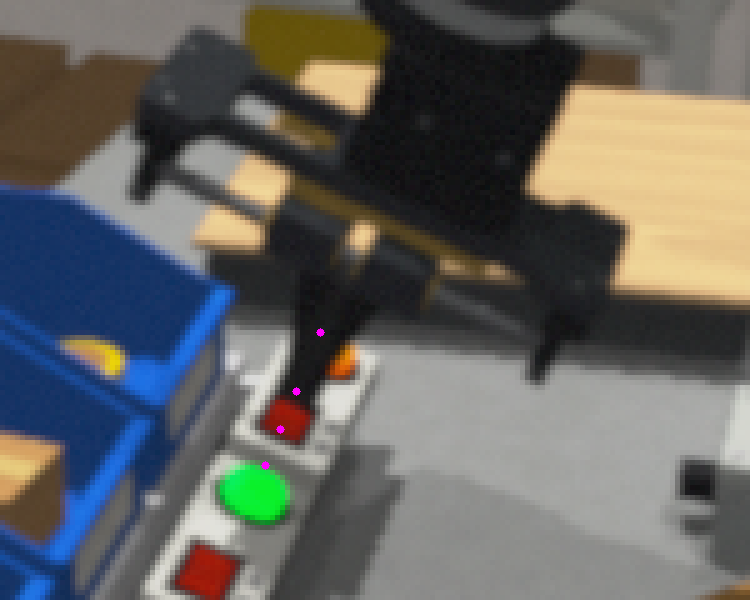

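View pics/side0z.png

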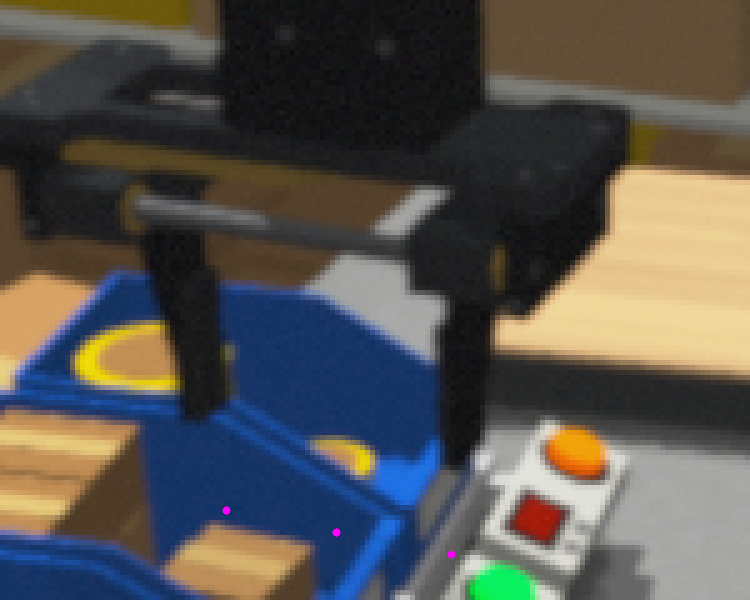

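The camera views disagree with the reported TCP. The visible fingertip sits about 30–35 mm short of it along the tool axis, and picture 0 shows the same offset. I'll approach in guarded steps, each smaller than the button travel, checking force and pictures as I go.

>>> {"method": "carry_out", "body": {
  "targets": [
    [[-0.5,2,1.5],[0,0,0]],
    [[0,2,0],[0,0,0]],
    [[0,2,0],[0,0,0]],
    [[0,2,0],[0,0,0]],
    [[0,1,0],[0,0,0]],
    [[0,0,0],[0,0,0]],
    [[0,0,0],[0,0,0]]
  ]
}}

```text
time_s: 3.4
tool_pos: [0.6442, -0.1432, 0.0805]
tool_rot: [-90.0, -20.0, 6.6]
force: [0.1, 0.2, -0.3]
grip_width: 0.0004
```

>>> {"method": "carry_out", "body": {
  "targets": [
    [[0,2,0],[0,0,0]],
    [[0,2,0],[0,0,0]],
    [[0,0,0],[0,0,0]],
    [[0,0,0],[0,0,0]]
  ]
}}

```text
time_s: 3.8
tool_pos: [0.6455, -0.1429, 0.0767]
tool_rot: [-90.0, -20.0, 6.6]
force: [0.1, 0.0, 0.7]
grip_width: 0.0004
```

```bash
cat > v.py <<'E'
from h import *
import sys
i=sys.argv[1]
o=env.get_obs();R=Ro.from_euler('xyz',o['tool_rot'],degrees=True)
print(o['time_s'],o['tool_pos'].round(4),o['force'].round(2),'along tool',R.inv().apply(o['force']).round(2),o['effort'].round(2))
print('G in tool mm',(R.inv().apply(G-o['tool_pos'])*1e3).round(1))
out=[]
for c,x0,y0 in(('scene',230,235),('side',245,120)):
    im=env.read_camera(c);cv2.imwrite(f'pics/{c}_{i}.png',im[:,:,::-1]);k=env.get_calibration(c)
    c_=cv2.resize(im[y0:y0+105,x0:x0+120],None,fx=3.3,fy=3.3,interpolation=3)[:,:,::-1].copy()
    p=proj(k,o['tool_pos']);cv2.circle(c_,tuple(int((v-w+.5)*3.3) for v,w in zip(p,(x0,y0))),3,(255,0,255),-1)
    out.append(c_)
cv2.imwrite(f'pics/v_{i}.png',np.hstack(out))
E
python3 v.py 4
```

```text
3.8 [ 0.6455 -0.1429  0.0767] [0.1  0.04 0.67] along tool [ 0.32 -0.59  0.03] [-1.000e-02 -3.927e+01  2.500e-01 -2.939e+01 -5.900e-01 -1.450e+00
 -3.000e-02]
G in tool mm [1.1 0.  0.3]
```

View pics/v_4.png

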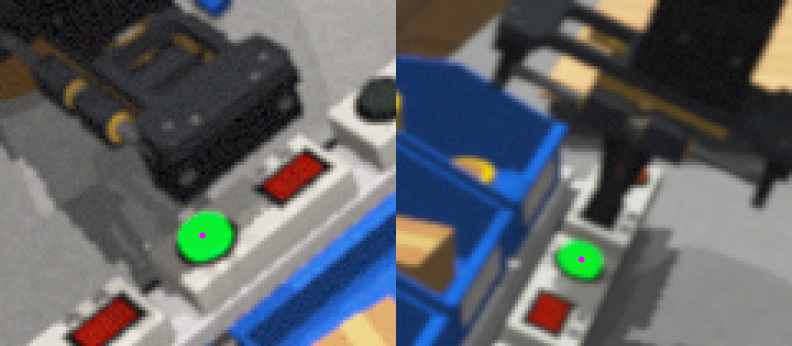

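>>> {"method": "carry_out", "body": {
  "targets": [
    [[1,2,0],[0,0,0]],
    [[0,2,0],[0,0,0]],
    [[0,1,0],[0,0,0]],
    [[0,0,0],[0,0,0]],
    [[0,0,0],[0,0,0]]
  ]
}}

```text
time_s: 4.4
tool_pos: [0.6482, -0.1426, 0.0724]
tool_rot: [-90.0, -20.0, 6.6]
force: [0.0, 0.6, -0.4]
grip_width: 0.0008
```

>>> {"method": "carry_out", "body": {
  "targets": [
    [[0,2,0],[0,0,0]],
    [[0,2,0],[0,0,0]],
    [[0,1,0],[0,0,0]],
    [[0,0,0],[0,0,0]],
    [[0,0,0],[0,0,0]]
  ]
}}

```text
time_s: 4.9
tool_pos: [0.6499, -0.1425, 0.0677]
tool_rot: [-90.0, -20.0, 6.6]
force: [0.5, -0.2, -0.8]
grip_width: 0.0008
```

```bash
python3 v.py 5
```

```text
4.9 [ 0.6499 -0.1425  0.0677] [ 0.54 -0.19 -0.8 ] along tool [ 0.21  0.93 -0.25] [-1.000e-02 -4.000e+01  2.600e-01 -2.912e+01 -5.800e-01 -1.450e+00
 -3.000e-02]
G in tool mm [ 0.  -9.9  0.3]
```

View pics/v_5.png

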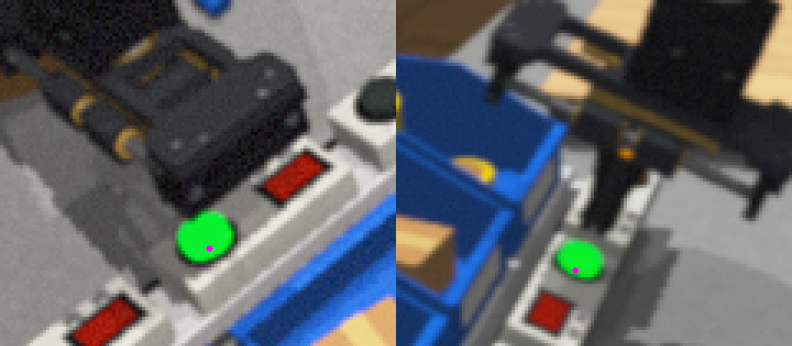

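>>> {"method": "carry_out", "body": {
  "targets": [
    [[0,2,0],[0,0,0]],
    [[0,2,0],[0,0,0]],
    [[0,1,0],[0,0,0]],
    [[0,0,0],[0,0,0]],
    [[0,0,0],[0,0,0]]
  ]
}}

```text
time_s: 5.5
tool_pos: [0.6516, -0.1422, 0.063]
tool_rot: [-90.0, -20.0, 6.6]
force: [0.2, -1.3, 0.0]
grip_width: 0.0003
```

>>> {"method": "carry_out", "body": {
  "targets": [
    [[0,2,0],[0,0,0]],
    [[0,2,0],[0,0,0]],
    [[0,1,0],[0,0,0]],
    [[0,0,0],[0,0,0]],
    [[0,0,0],[0,0,0]]
  ]
}}

```text
time_s: 6.0
tool_pos: [0.6533, -0.142, 0.0583]
tool_rot: [-90.0, -20.0, 6.6]
force: [-0.4, -0.6, -0.5]
grip_width: 0.0006
```

```bash
python3 v.py 6
```

```text
6.0 [ 0.6533 -0.142   0.0583] [-0.37 -0.62 -0.53] along tool [-0.59  0.35 -0.57] [-1.000e-02 -4.066e+01  2.800e-01 -2.884e+01 -5.700e-01 -1.440e+00
 -3.000e-02]
G in tool mm [ -0.  -19.9   0.3]
```

View pics/v_6.png

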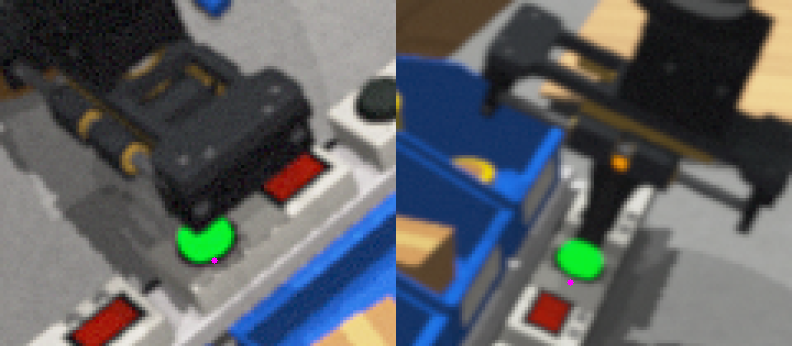

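>>> {"method": "carry_out", "body": {
  "targets": [
    [[0,2,0],[0,0,0]],
    [[0,2,0],[0,0,0]],
    [[0,1,0],[0,0,0]],
    [[0,0,0],[0,0,0]],
    [[0,0,0],[0,0,0]]
  ]
}}

```text
time_s: 6.6
tool_pos: [0.655, -0.1419, 0.0536]
tool_rot: [-90.0, -20.0, 6.6]
force: [-0.2, -0.4, 0.6]
grip_width: 0.0009
```

>>> {"method": "carry_out", "body": {
  "targets": [
    [[0,2,0],[0,0,0]],
    [[0,1,0],[0,0,0]],
    [[0,1,0],[0,0,0]],
    [[0,0,0],[0,0,0]],
    [[0,0,0],[0,0,0]]
  ]
}}

```text
time_s: 7.1
tool_pos: [0.6564, -0.1417, 0.0499]
tool_rot: [-90.0, -20.0, 6.6]
force: [0.2, 0.0, -0.3]
grip_width: 0.0005
```

```bash
python3 v.py 7
```

```text
7.1 [ 0.6564 -0.1417  0.0499] [ 0.16  0.01 -0.32] along tool [ 0.04  0.36 -0.01] [-1.000e-02 -4.128e+01  2.900e-01 -2.859e+01 -5.700e-01 -1.440e+00
 -3.000e-02]
G in tool mm [ -0.1 -28.9   0.4]
```

View pics/v_7.png

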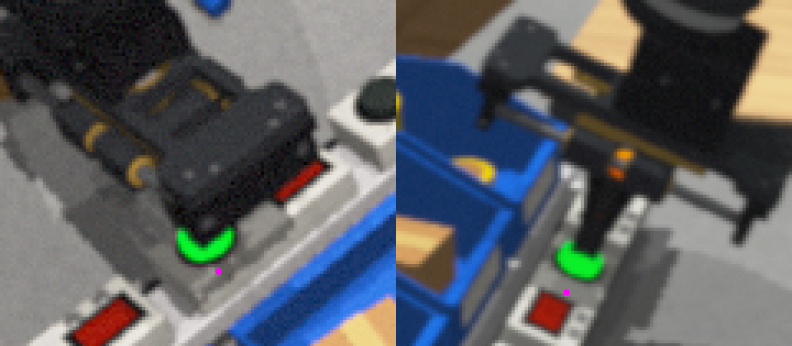

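The fingertip is now nearly over the green cap and centred, with no contact force yet. I'll continue in 3 mm guarded steps.

>>> {"method": "carry_out", "body": {
  "targets": [
    [[0,1,0],[0,0,0]],
    [[0,1,0],[0,0,0]],
    [[0,1,0],[0,0,0]],
    [[0,0,0],[0,0,0]],
    [[0,0,0],[0,0,0]]
  ]
}}

```text
time_s: 7.7
tool_pos: [0.6574, -0.1416, 0.047]
tool_rot: [-90.0, -20.0, 6.6]
force: [-0.4, 0.2, 0.2]
grip_width: -0.0
```

>>> {"method": "carry_out", "body": {
  "targets": [
    [[0,1,0],[0,0,0]],
    [[0,1,0],[0,0,0]],
    [[0,0,0],[0,0,0]],
    [[0,0,0],[0,0,0]]
  ]
}}

```text
time_s: 8.1
tool_pos: [0.658, -0.1415, 0.0451]
tool_rot: [-90.0, -20.0, 6.6]
force: [-0.8, 0.2, 0.1]
grip_width: 0.0006
```

>>> {"method": "carry_out", "body": {
  "targets": [
    [[0,1,0],[0,0,0]],
    [[0,1,0],[0,0,0]],
    [[0,0,0],[0,0,0]],
    [[0,0,0],[0,0,0]]
  ]
}}

```text
time_s: 8.5
tool_pos: [0.6589, -0.1416, 0.0435]
tool_rot: [-90.0, -20.0, 6.6]
force: [-1.3, 0.2, 1.7]
grip_width: 0.0008
```

```bash
python3 v.py 8
```

```text
8.5 [ 0.6589 -0.1416  0.0435] [-1.32  0.21  1.71] along tool [-0.63 -2.05  0.36] [-1.200e-01 -4.074e+01  2.000e-01 -2.800e+01 -5.600e-01 -1.550e+00
 -3.000e-02]
G in tool mm [ -0.2 -35.7   0.5]
```

View pics/v_8.png

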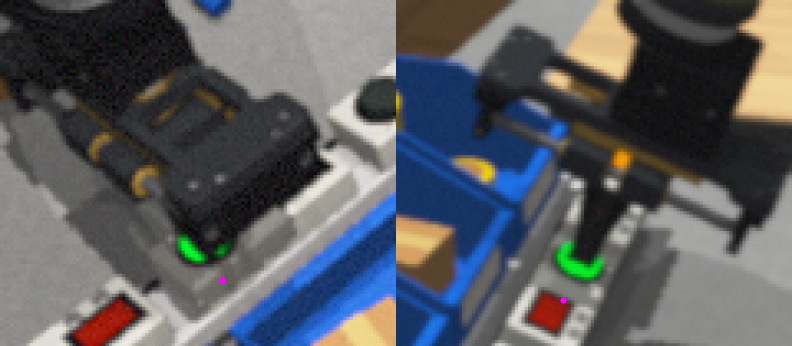

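Contact: about 2 N along the tool axis, with the tip centred on the cap.

>>> {"method": "carry_out", "body": {
  "targets": [
    [[0,1,0],[0,0,0]],
    [[0,1,0],[0,0,0]],
    [[0,1,0],[0,0,0]],
    [[0,0,0],[0,0,0]],
    [[0,0,0],[0,0,0]]
  ]
}}

```text
time_s: 9.1
tool_pos: [0.6599, -0.1414, 0.0407]
tool_rot: [-90.0, -20.0, 6.6]
force: [-2.6, -0.0, 3.8]
grip_width: -0.0
```

>>> {"method": "carry_out", "body": {
  "targets": [
    [[0,1,0],[0,0,0]],
    [[0,0,0],[0,0,0]],
    [[0,0,0],[0,0,0]]
  ]
}}

```text
time_s: 9.4
tool_pos: [0.6602, -0.1413, 0.0397]
tool_rot: [-90.0, -20.0, 6.6]
force: [-1.7, -0.4, 4.9]
grip_width: 0.0004
```

```bash
python3 v.py 9
```

```text
9.4 [ 0.6602 -0.1413  0.0397] [-1.69 -0.43  4.86] along tool [ 0.04 -5.16 -0.23] [-3.100e-01 -3.934e+01  4.000e-02 -2.715e+01 -5.600e-01 -1.680e+00
 -3.000e-02]
G in tool mm [ -0.2 -39.7   0.4]
```

5.2 N matches about 5 mm of travel. I'll add 0.7 mm, hold, then back off.

>>> {"method": "carry_out", "body": {
  "targets": [
    [[0,0.7,0],[0,0,0]],
    [[0,0,0],[0,0,0]],
    [[0,0,0],[0,0,0]]
  ]
}}

```text
time_s: 9.8
tool_pos: [0.6605, -0.1413, 0.0391]
tool_rot: [-90.0, -20.0, 6.6]
force: [-1.7, 0.3, 4.1]
grip_width: 0.0005
```

>>> {"method": "carry_out", "body": {
  "targets": [
    [[0,-3,0],[0,0,0]],
    [[0,-5,0],[0,0,0]],
    [[0,-10,0],[0,0,0]],
    [[0,-20,0],[0,0,0]],
    [[0,-30,0],[0,0,0]],
    [[0,-30,0],[0,0,0]],
    [[0,0,0],[0,0,0]],
    [[0,0,0],[0,0,0]]
  ]
}}

```text
time_s: 10.6
tool_pos: [0.627, -0.1452, 0.1319]
tool_rot: [-90.0, -20.1, 6.6]
force: [0.0, 0.0, -0.0]
grip_width: 0.0005
```

```bash
python3 - <<'E'
from h import *
W=np.array([.443,-.312,.067])
# station pointing down, jaw axis: keep world yaw options; TCP offset: real tip 36mm behind reported TCP
for yaw in (6.6,):
    plan(W+[0,0,.08-.034],tgt(yaw,0))
im=env.read_camera('scene');cv2.imwrite('pics/s10.png',im[:,:,::-1])
im=env.read_camera('wrist');cv2.imwrite('pics/w10.png',im[:,:,::-1])
E
```

```text
t 10.6 pos [ 0.627  -0.1452  0.1319] rot [-90.01 -20.06   6.59] F [ 0.04  0.03 -0.04] grip 0.0005
turn rotvec tool deg [ 1.000e-02 -1.000e-02  2.006e+01] then shift mm [-202.    18.9 -144.6]
```

View pics/s10.png

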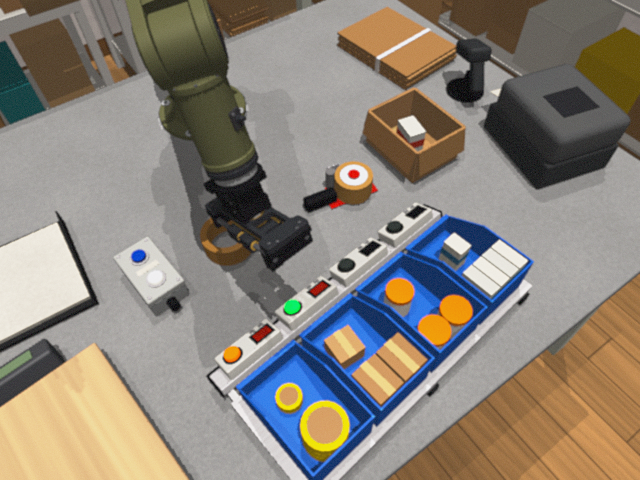

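Green went in to about 5.7 mm: the force slope of 0.78 N/mm matches the spring. It has sprung back and the scene looks undisturbed. Next, over to the white button with the tool pointing down.

>>> {"method": "carry_out", "body": {
  "targets": [
    [[0,0,0],[0,0,6.7]],
    [[0,0,0],[0,0,6.7]],
    [[0,0,0],[0,0,6.66]],
    [[-34,3,-24],[0,0,0]],
    [[-34,3,-24],[0,0,0]],
    [[-34,3,-24],[0,0,0]],
    [[-34,3,-24],[0,0,0]],
    [[-33,3,-24],[0,0,0]],
    [[-33,3,-24.6],[0,0,0]],
    [[0,0,0],[0,0,0]],
    [[0,0,0],[0,0,0]],
    [[0,0,0],[0,0,0]]
  ]
}}

```text
time_s: 11.9
tool_pos: [0.4436, -0.3106, 0.1123]
tool_rot: [-89.9, 0.1, 6.7]
force: [0.4, 1.2, 0.8]
grip_width: 0.0002
```

```bash
cat > w.py <<'E'
from h import *
import sys
i=sys.argv[1];W=np.array([.443,-.312,.067])
o=env.get_obs();R=Ro.from_euler('xyz',o['tool_rot'],degrees=True)
print(o['time_s'],o['tool_pos'].round(4),o['tool_rot'].round(1),'F tool',R.inv().apply(o['force']).round(2))
print('W in tool mm',(R.inv().apply(W-o['tool_pos'])*1e3).round(1))
out=[]
for c,x0,y0 in(('scene',100,215),('side',360,120)):
    im=env.read_camera(c);cv2.imwrite(f'pics/{c}_{i}.png',im[:,:,::-1]);k=env.get_calibration(c)
    c_=cv2.resize(im[y0:y0+105,x0:x0+120],None,fx=3.3,fy=3.3,interpolation=3)[:,:,::-1].copy()
    for P,col in((o['tool_pos']-R.apply([0,.0345,0]),(255,0,255)),(W,(0,0,255))):
        cv2.circle(c_,tuple(int((v-w+.5)*3.3) for v,w in zip(proj(k,P),(x0,y0))),3,col,-1)
    out.append(c_)
cv2.imwrite(f'pics/v_{i}.png',np.hstack(out))
cv2.imwrite(f'pics/wrist_{i}.png',env.read_camera('wrist')[:,:,::-1])
E
python3 w.py 11
```

```text
11.9 [ 0.4436 -0.3106  0.1123] [-89.9   0.1   6.7] F tool [ 0.51 -0.81  1.16]
W in tool mm [-0.7 45.3 -1.4]
```

View pics/v_11.png

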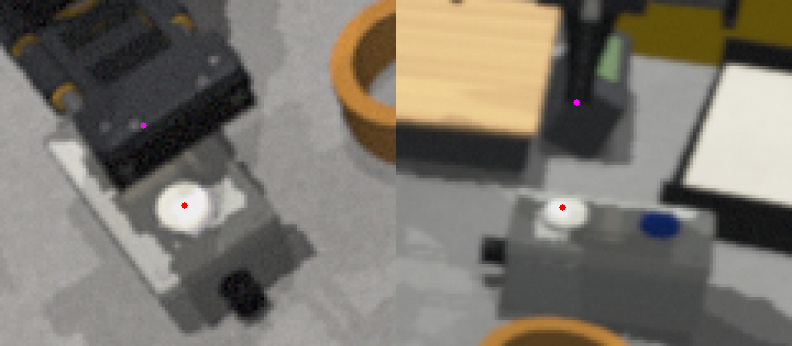

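View pics/wrist_11.png

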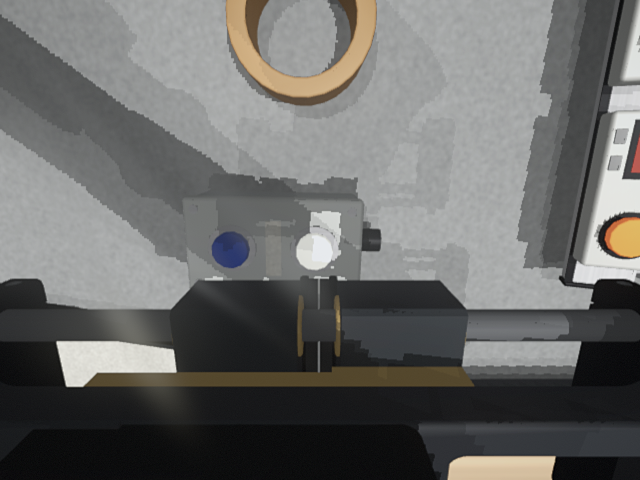

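The predicted tip (magenta) matches the image. The wrist view puts white 3–4 mm towards −x at (314,251), so I'll correct by −3 mm. Contact is expected after about 80 mm.

>>> {"method": "carry_out", "body": {
  "targets": [
    [[-3,20,-1.4],[0,0,0]],
    [[0,20,0],[0,0,0]],
    [[0,15,0],[0,0,0]],
    [[0,7,0],[0,0,0]],
    [[0,3,0],[0,0,0]],
    [[0,0,0],[0,0,0]],
    [[0,0,0],[0,0,0]]
  ]
}}

```text
time_s: 12.75
tool_pos: [0.4408, -0.3139, 0.049]
tool_rot: [-90.0, 0.0, 6.6]
force: [-0.1, 0.6, 0.5]
grip_width: 0.0005
```

>>> {"method": "carry_out", "body": {
  "targets": [
    [[0,2,0],[0,0,0]],
    [[0,2,0],[0,0,0]],
    [[0,1,0],[0,0,0]],
    [[0,0,0],[0,0,0]],
    [[0,0,0],[0,0,0]]
  ]
}}

```text
time_s: 13.25
tool_pos: [0.4401, -0.3137, 0.0432]
tool_rot: [-90.0, 0.1, 6.6]
force: [0.4, 0.2, 0.5]
grip_width: 0.0007
```

```bash
python3 w.py 12
```

```text
13.25 [ 0.4401 -0.3137  0.0432] [-90.    0.1   6.6] F tool [ 0.43 -0.54  0.12]
W in tool mm [  3.1 -23.8   1.4]
```

View pics/v_12.png

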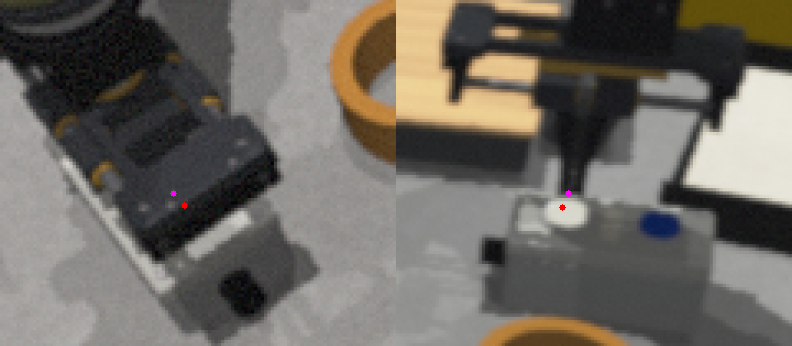

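>>> {"method": "carry_out", "body": {
  "targets": [
    [[0,2,0.7],[0,0,0]],
    [[0,2,0],[0,0,0]],
    [[0,1,0],[0,0,0]],
    [[0,0,0],[0,0,0]],
    [[0,0,0],[0,0,0]]
  ]
}}

```text
time_s: 13.9
tool_pos: [0.44, -0.313, 0.0381]
tool_rot: [-90.0, 0.1, 6.6]
force: [-0.2, 0.9, -0.2]
grip_width: 0.0008
```

>>> {"method": "carry_out", "body": {
  "targets": [
    [[0,1,0],[0,0,0]],
    [[0,1,0],[0,0,0]],
    [[0,1,0],[0,0,0]],
    [[0,0,0],[0,0,0]],
    [[0,0,0],[0,0,0]]
  ]
}}

```text
time_s: 14.4
tool_pos: [0.44, -0.313, 0.0352]
tool_rot: [-90.0, 0.1, 6.6]
force: [0.0, -0.1, -0.2]
grip_width: 0.0
```

>>> {"method": "carry_out", "body": {
  "targets": [
    [[0,1,0],[0,0,0]],
    [[0,1,0],[0,0,0]],
    [[0,0,0],[0,0,0]],
    [[0,0,0],[0,0,0]]
  ]
}}

```text
time_s: 14.8
tool_pos: [0.44, -0.313, 0.0331]
tool_rot: [-90.0, 0.1, 6.6]
force: [-0.2, -1.2, 0.3]
grip_width: 0.0003
```

>>> {"method": "carry_out", "body": {
  "targets": [
    [[0,1,0],[0,0,0]],
    [[0,1,0],[0,0,0]],
    [[0,0,0],[0,0,0]],
    [[0,0,0],[0,0,0]]
  ]
}}

```text
time_s: 15.2
tool_pos: [0.44, -0.313, 0.0311]
tool_rot: [-90.0, 0.1, 6.6]
force: [0.8, 0.0, 0.1]
grip_width: 0.0001
```

>>> {"method": "carry_out", "body": {
  "targets": [
    [[0,1,0],[0,0,0]],
    [[0,0,0],[0,0,0]],
    [[0,0,0],[0,0,0]]
  ]
}}

```text
time_s: 15.5
tool_pos: [0.44, -0.313, 0.0302]
tool_rot: [-90.0, 0.1, 6.6]
force: [0.7, -0.2, 0.4]
grip_width: 0.0002
```

```bash
python3 w.py 13
```

```text
15.5 [ 0.44   -0.313   0.0302] [-90.    0.1   6.6] F tool [ 0.68 -0.43 -0.3 ]
W in tool mm [  3.  -36.8   0.6]
```

View pics/v_13.png

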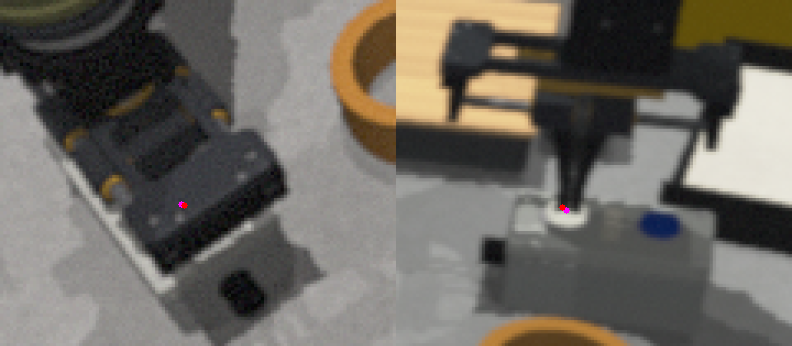

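The tip is on or just above the white cap and centred. There is no clear force yet, so I'll continue.

>>> {"method": "carry_out", "body": {
  "targets": [
    [[0,1,0],[0,0,0]],
    [[0,1,0],[0,0,0]],
    [[0,0,0],[0,0,0]],
    [[0,0,0],[0,0,0]]
  ]
}}

```text
time_s: 16.05
tool_pos: [0.4401, -0.313, 0.0283]
tool_rot: [-90.0, 0.1, 6.6]
force: [-0.2, -0.1, 0.3]
grip_width: 0.0003
```

>>> {"method": "carry_out", "body": {
  "targets": [
    [[0,1,0],[0,0,0]],
    [[0,1,0],[0,0,0]],
    [[0,0,0],[0,0,0]],
    [[0,0,0],[0,0,0]]
  ]
}}

```text
time_s: 16.45
tool_pos: [0.4401, -0.313, 0.0264]
tool_rot: [-90.0, 0.1, 6.6]
force: [0.3, 1.1, 2.1]
grip_width: 0.0004
```

>>> {"method": "carry_out", "body": {
  "targets": [
    [[0,1,0],[0,0,0]],
    [[0,1,0],[0,0,0]],
    [[0,1,0],[0,0,0]],
    [[0,0,0],[0,0,0]],
    [[0,0,0],[0,0,0]]
  ]
}}

```text
time_s: 16.95
tool_pos: [0.4401, -0.313, 0.0234]
tool_rot: [-90.0, 0.1, 6.6]
force: [-0.4, 0.7, 5.2]
grip_width: 0.0006
```

>>> {"method": "carry_out", "body": {
  "targets": [
    [[0,1,0],[0,0,0]],
    [[0,0,0],[0,0,0]],
    [[0,0,0],[0,0,0]]
  ]
}}

```text
time_s: 17.25
tool_pos: [0.4401, -0.313, 0.0225]
tool_rot: [-90.0, 0.1, 6.6]
force: [-1.8, 1.2, 5.9]
grip_width: 0.0005
```

>>> {"method": "carry_out", "body": {
  "targets": [
    [[0,0.7,0],[0,0,0]],
    [[0,0,0],[0,0,0]],
    [[0,0,0],[0,0,0]]
  ]
}}

```text
time_s: 17.55
tool_pos: [0.4401, -0.313, 0.0222]
tool_rot: [-90.0, 0.1, 6.6]
force: [-2.5, 1.3, 8.7]
grip_width: 0.0006
```

The force reached 8.7 N, above the 6 N full-travel spring force, so the button is on its stop and well under 25 N. Retracting.

>>> {"method": "carry_out", "body": {
  "targets": [
    [[0,-3,0],[0,0,0]],
    [[0,-5,0],[0,0,0]],
    [[0,-10,0],[0,0,0]],
    [[0,-25,0],[0,0,0]],
    [[0,-40,0],[0,0,0]],
    [[0,-40,0],[0,0,0]],
    [[0,-40,0],[0,0,0]],
    [[0,0,0],[0,0,0]],
    [[0,0,0],[0,0,0]],
    [[0,0,0],[0,0,0]]
  ]
}}

```text
time_s: 18.55
tool_pos: [0.4394, -0.3125, 0.1832]
tool_rot: [-89.9, 0.2, 6.6]
force: [0.5, 0.1, -0.6]
grip_width: 0.0003
```

```bash
python3 w.py 14
```

```text
18.55 [ 0.4394 -0.3125  0.1832] [-89.9   0.2   6.6] F tool [0.55 0.62 0.06]
W in tool mm [ 4.000e+00  1.162e+02 -1.000e-01]
```

View pics/scene_14.png

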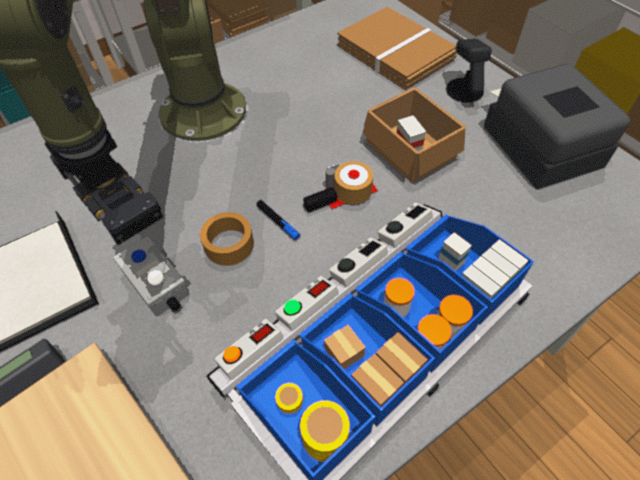

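View pics/side_14.png

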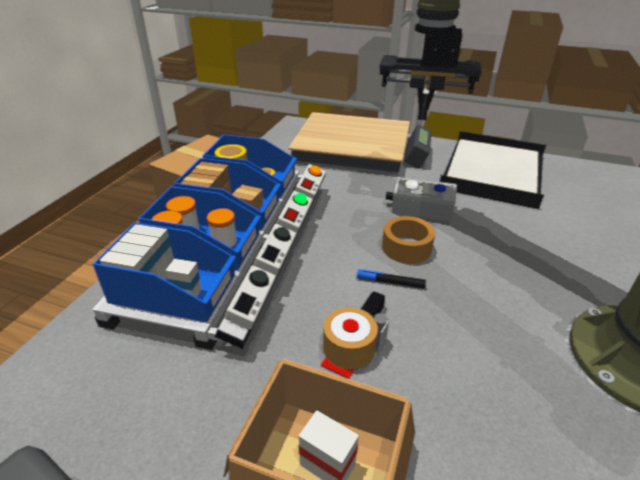

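The hand is clear. The buttons look out, and every item is at the same pixels as at the start: tape roll (227,238), marker (278,220), packs unchanged. Handing in.

```bash
python3 - <<'E'
from cell import env
print(env.sign_off())
E
```

```text
the job is handed in; nothing more can be done
None
```

I pressed the green-lit button, then the white order-complete button, let each spring back, drew the hand clear and handed the job in at about 18.7 s. No verdict is reported, and I can't read the button joints directly; the depths below come from force and tool position.

- **Green button:** it was pressed square to its leaning face, about 5.7 mm in. The force rose at 0.78 N/mm, which matches the spring, and peaked at about 5 N. The last reading there dropped to about 4.4 N, which I put down to sensor noise.
- **White button:** it was pressed fully onto its stop, with about 9 N at the wrist against the 25 N limit.
- **Final check:** after the retreat both cameras showed the buttons out and every loose item where it started. The tool force was within noise of zero.

**Disagreements along the way:**
- **Fingertip position:** the visible fingertips were about 35 mm short of the reported tool point along the tool axis. Contact confirmed this on both buttons, about 35 mm past the measured face on green and about 39 mm on white. I therefore made both approaches in small steps, checking force at each one.
- **White button height:** triangulation gave about 61 mm against the stated 67 mm, so I used the stated height.
- **White button position:** the wrist camera put it 3–4 mm to one side of my estimate, and I corrected by 3 mm.

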